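# Set the slab guide's gap with a feeler gauge

### The job

Set the gap of the slab guide so that the thinner of the two feeler gauges drags lightly in it: stand that gauge on the guide's base with its blade well inside the wide gap and let go of it, then push the fence gently up until it nips the blade against the sprung rail. Draw the nipped blade back out, feeling it drag, and stand the gauge upright on the bench again off the guide; leave the fence as it was set, and the thicker gauge and the pens alone.

Things in the scene. Friction and masses are not known exactly. Their poses are not given: they have to be found in the camera images.
- guide: Slab guide fixed to the bench: grey base plate 16 mm thick (x -56 to 36, y -75 to 90 mm), a sprung steel rail, and a sliding fence nearer the robot. Origin on the bench surface; x from fence to rail (away from the robot), y along the gap (to the robot's left), z up. Rail's gap face at x = 10; rail and fence face run y = -65 to 15, 30 mm above the plate. Beyond y = 15 is bare plate for the foot.
- gap_mouth (a point): Point at the left (+y) end of the gap, on the unpressed rail's face, level with the plate's top (16 mm above the bench). Axes as the guide's. The gap lies at its -x side, from x = 0 to minus the gap's width, and reaches 80 mm in -y; both ends and the top are open. The gap's floor is the plate's top.
- fence (a joint): Width of the gap between fence and unpressed rail, in m; starts between 0.011 and 0.017 and shrinks as the fence is pushed in the guide's +x. It slides stiffly (about 5 N of friction) and stays where it is left. It meets the 6 mm blade (touching the rail) at 0.006; then the push needed climbs by 2.5 N per mm. A push of 12 N or a little more leaves about 0.004: a light nip. 0 is shut, 0.022 open.
- push_pad (a point): Centre of the back face (facing the guide's -x, toward the robot) of the upright aluminium push block on the fence, 44 mm above the bench; the face is 36 mm wide along y and its top is 59 mm above the bench. Push it here in the guide's +x; behind it there is only the bare plate and bench. Axes as the guide's.
- thin_gauge_center (a point): Gauge to use: steel blade 6 mm thick on edge, dark foot, upright stem. Point on the stem's axis, 35 mm above the underside. Stem 14 x 14 mm, 24 to 69 mm above the underside: grip it. Foot 20 (x) x 46 (y) x 24 mm high, centred under the stem. Blade 24 mm high, underside level with the foot's, ends 95 mm from the stem's axis in the gauge's -y. About 0.1 kg, centred near y = -7 mm. z up.
- thin_gauge_tip (a point): Free end of the thin gauge's blade, 95 mm from the stem's axis, 12 mm above the underside. Axes as the gauge's.
- thick_gauge_center (a point): A gauge of the same form with a 10 mm blade, not to be used; the point lies on its stem's axis, 35 mm above its underside. Axes as the other gauge's.
- pen_1: Red pencil, 7 mm thick, 142 mm long, lying loose along the front of the bench; leave alone.
- pen_2: White and red marker pen, 17 mm thick, 135 mm long, lying loose along the front of the bench; leave alone.
- rail: Sprung steel rail of the guide, 14 x 80 x 30 mm, on the far side of the gap. It yields up to 4 mm in the guide's +x (2.5 N per mm) and springs back. Origin on its gap face, half-way along, level with the plate's top. Axes as the guide's.

How it is judged (in metres and radians):
On the way, in this order (a step that is already met when the one before it is completed fails the run):
1. the thin blade stands on the base inside the still wide gap, at least 40 mm deep, let go of (y of thin_gauge_tip in the frame of gap_mouth between -0.085 and -0.04 m and x of thin_gauge_tip in the frame of gap_mouth between -0.018 and 0 m and z of thin_gauge_tip in the frame of gap_mouth below 0.016 m and angle between thin_gauge_center's own z axis and vertical below 0.2 rad and contact force between the fingers and anything else below 0.1 N and value of joint fence above 0.0085 m), for 0.2 s.
2. the fence has been pushed up and nips the blade against the rail (value of joint fence below 0.006 m and contact force between each of fence, rail and thin_gauge above 0.5 N and y of thin_gauge_tip in the frame of gap_mouth below -0.04 m), for 0.2 s.
3. the blade is drawn back (or up) part way out of the gap and drags on the fence (y of thin_gauge_tip in the frame of gap_mouth below 0 m and (y of thin_gauge_tip in the frame of gap_mouth above -0.03 m or z of thin_gauge_tip in the frame of gap_mouth above 0.02 m) and contact force between fence and thin_gauge above 0.4 N and value of joint fence below 0.0062 m), for 0.05 s.
At the end, for the whole second after the job is handed in: The gap measures 3.0 to 6.2 mm with the blade out (a light nip on the 6 mm blade), and the thin gauge stands upright (within 0.12 rad) on the bench itself, let go of (its centre point under 39 mm and its blade tip point under 16 mm above the bench) (value of joint fence between 0.003 and 0.0062 m and height (world z) of thin_gauge_center below 0.039 m and height (world z) of thin_gauge_tip below 0.016 m and angle between thin_gauge_center's own z axis and vertical below 0.12 rad); the robot touches nothing.
It fails at once if the fence is forced hard against the gauge (over 45 N) (contact force between fence and thin_gauge above 45 N).
It fails at once if the thick gauge is moved by more than 20 mm (distance of thick_gauge_center from where it was at the start of the episode above 0.02 m).
It fails at once if a pen is moved by more than 20 mm (distance of any of pen_1, pen_2 from where it was at the start of the episode above 0.02 m).
It also fails if it takes over 61 s, if anything falls off the work surface, if the arm or the gripper's body presses on something with over 40 N, if the wrist force passes 120 N, or if a joint passes its speed limit or range.

### The arm

A 6-joint arm with a two-finger parallel gripper is mounted at the origin on a cart in front of the work surface, level with it; the furniture and walls round the work are solid. World frame = base frame: x ahead of the robot, y to its left, z up, the work surface at z = 0. Lengths are in mm, angles in rad, forces in N, time in s.
With the tool pointing down it reaches from about 350 to 975 mm from the base axis. Payload 4.9 kg.
Tool frame: the origin (TCP) lies between the finger pads; the fingertips stand 17 mm ahead of it and the grasp point (between the pads) lies 2 mm behind it (ctrl.finger_overhang is the distance from the TCP to the fingertips, in mm); z points along the fingers, y is the direction in which the jaws open and shut (so a half turn about z gives the same grasp; the last joint's range is limited). The gripper opens to 85 mm and grips with 20 to 120 N. Pads are 22 mm wide; open, the fingers measure 114 mm over their backs; the gripper's body (76 mm by 85 mm) begins 54 mm behind the grasp point. The pads swing forward as they close: fully open they stand 13 mm farther back than shut.
Start: joints at [-1.287, 0.053, 1.613, -0, 1.476, -0.119], TCP at [244.99, -574.962, 248.304] pointing down, gripper open.
Joint ranges: [-3.01, 3.01], [-1.01, 2.22], [0.06, 2.58], [-1.02, 4.17], [0.09, 2.62], [-3.14, 3.14]. Speed limits (rad/s): [2.57, 2.57, 3.14, 3.14, 3.14, 3.14].

### API

Orientations are given as a unit quaternion [w, x, y, z].
In Python, from rig import ctrl gives the robot as it stands.
- The arm moves only by the tool arm_command, never from a script. Its argument "increments" is text: rows parted by semicolons, each of 4 numbers parted by spaces: the shift along the tool's x, y, z in m, then the turn about the tool's z in rad. A call has 1 to 12 rows; each row shifts and turns the commanded pose from where the row before left it, along the tool's axes as they then stand; what a row does not reach is not made up. A row lasts 1/8 s, in which the tool goes at most 62.5 mm and 10.7 degrees, less where a joint would pass 70% of its speed; a pose out of reach is approached as far as the arm can. A call is refused whole if a number of a shift passes 0.0625 or a number of a turn 0.188, either way. A call with a gripper value outside its range is refused whole. "fingers" is the gripper's target within -1 to 1 (shut at 1, half-way at 0, fully open at -1), set as the call begins (left out, the last holds). The fingers move at their own pace and stop on an object; "squeeze" is the grip in N (left out, the last holds). Time passes only in rows, so rows that do not move let the fingers close. It gives the time, the measured TCP pose, the force and the opening at its end, in the units of the state.
- ctrl.observe(): the state, without advancing time (a new reading comes with each control period).
- ctrl.grab_frame(name): name is "scene" or "top" or "wrist"; returns (picture, depth): 400x640x3 uint8, red, green, blue; 400x640 float32, mm along the optical axis (not along the pixel's ray), 0 where there is no reading.
- ctrl.get_calibration(name): a dict with "K" (3x3 intrinsics, pixels), "k1" (the pictures are not rectified: a ray, as slopes to the right and down, at radius r is drawn at 1 + k1 r^2 times it, then the intrinsics apply), "xyz" and "attitude" of the camera in the world. Camera axes: x right, y up, looking along -z (the intrinsics and any distortion apply to the point x, -y, -z); pixel columns grow to the right and rows downward; lengths in mm; the calibration is good to about 2 mm. A picture is of the moment at which its call begins: read the wrist's pose just before it. get_calibration takes no time and is no camera call; for the wrist camera it gives the pose at the moment of the call.
- ctrl.hand_in(): hands the job in, once; it reports no verdict.
The state is a dict: "clock": time; "joints": joint angles; "dq": joint speeds; "joint_torque": joint torques, N m; "ee_pos": TCP position; "eef_rot": TCP orientation; "contact_force": force on the tool from outside, world axes, zero at the start; "wrist_torque": the same for the moment, N m; "width": finger opening in mm.
Only numpy, scipy, OpenCV 4.12 (cv2) and the standard library are available. Lean on these libraries where they do the work, as an engineer would, in place of code of your own. Each camera call takes 0.05 s, during which the arm holds its last target.

## Working session

There is one attempt and no reset: what is moved stays moved. The work goes in short steps, Python scripts to look and compute and a tool call to move; the robot and the scene stay as the last step left them, time stands still between calls to the robot, and variables do not carry over. Pictures are saved under pics/ and viewed, and the job is handed in when it is done.

Besides the shell and the picture viewer there is one more tool, called in YAML: its name, and indented under it one key for each argument. arm_command: Moves the arm, as the interface text tells. Its arguments: {"type":"object","properties":{"increments":{"type":"string"},"fingers":{"type":"number"},"squeeze":{"type":"number"}},"required":["increments"]}

```bash
ls; mkdir -p pics; python3 - <<'E'
from rig import ctrl
import cv2,numpy as np
s=ctrl.observe();print(s)
for n in ["scene","top"]:
    im,d=ctrl.grab_frame(n)
    cv2.imwrite(f"pics/{n}0.png",cv2.cvtColor(im,cv2.COLOR_RGB2BGR)); np.savez(f"pics/{n}0.npz",im=im,d=d)
    print(n,ctrl.get_calibration(n))
print(ctrl.get_calibration("wrist"),ctrl.finger_overhang)
E
```

```text
pics
{'clock': 0.0, 'joints': array([-1.28700233e+00,  5.33838580e-02,  1.61429505e+00,  4.11471135e-06,
        1.47597820e+00, -1.18988648e-01]), 'dq': array([ 0.0010643 ,  0.00119233,  0.00137173,  0.00114158, -0.00086156,
       -0.00033   ]), 'joint_torque': array([-1.88830505e-03, -3.93682981e+01, -3.70181465e+01, -3.01533046e-04,
        6.99072421e-03,  4.01683764e-06]), 'ee_pos': array([ 244.83097492, -574.41690158,  247.04560809]), 'eef_rot': array([-1.02889138e-03,  9.79788734e-01,  2.00032426e-01, -8.29209360e-05]), 'contact_force': array([ 0.3802052 , -0.16596288,  0.37342833]), 'wrist_torque': array([-0.02342258, -0.06384213,  0.04066201]), 'width': 85.55044293496867}
scene {'K': array([[364.57503978,   0.        , 315.84230748],
       [  0.        , 364.57503978, 200.22699079],
       [  0.        ,   0.        ,   1.        ]]), 'k1': 0.012419166101908933, 'xyz': array([-167.82296646,  572.73240029,  468.5653961 ]), 'attitude': array([-0.37421355, -0.23805626,  0.45838408,  0.77018016])}
top {'K': array([[389.8746436 ,   0.        , 320.56060232],
       [  0.        , 389.8746436 , 202.10691092],
       [  0.        ,   0.        ,   1.        ]]), 'k1': -0.0009055704202803939, 'xyz': array([310.40028261, 123.12498716, 923.90391187]), 'attitude': array([ 0.71435958,  0.05772574, -0.05624868, -0.69512173])}
{'K': array([[333.00640945,   0.        , 317.43488104],
       [  0.        , 333.00640945, 200.88859735],
       [  0.        ,   0.        ,   1.        ]]), 'k1': -0.057302410973109064, 'xyz': array([ 320.04487963, -543.28576579,  371.9744793 ]), 'attitude': array([ 0.82363163, -0.13279147,  0.08864215, -0.54418741])} 17.0
```

View pics/scene0.png

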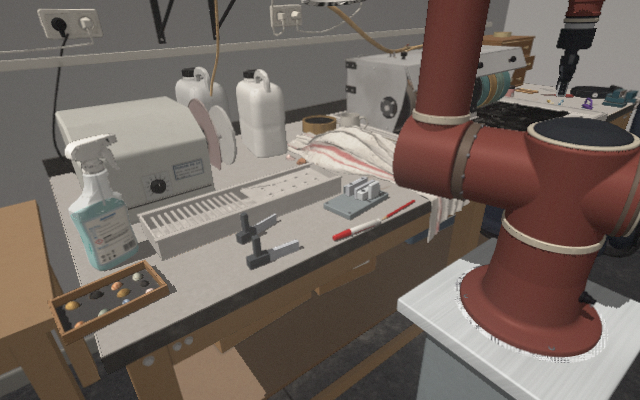

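View pics/top0.png

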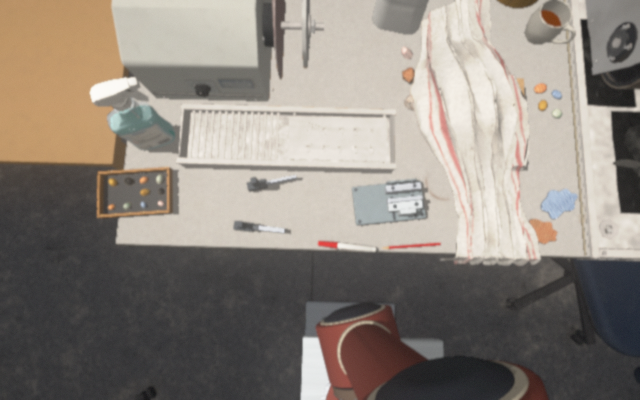

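The top view shows gauges at about (270,183) and (262,228), and the guide at (390,201). The scene view shows the same objects. Next I'll zoom in and get coarse positions.

```bash
cat > h.py <<'E'
import numpy as np,cv2
from scipy.spatial.transform import Rotation as R
def rot(q): return R.from_quat([q[1],q[2],q[3],q[0]])
def ray(c,uv):
    uv=np.atleast_2d(np.asarray(uv,float)).reshape(-1,1,2)
    p=cv2.undistortPoints(uv,c["K"],np.array([c["k1"],0,0,0,0.]))[:,0]
    d=np.c_[p[:,0],-p[:,1],-np.ones(len(p))]
    return rot(c["attitude"]).apply(d)
def onplane(c,uv,z):
    d=ray(c,uv); o=np.asarray(c["xyz"]); return o+d*((z-o[2])/d[:,2])[:,None]
def proj(c,P):
    p=rot(c["attitude"]).inv().apply(np.atleast_2d(P)-c["xyz"])
    x=p[:,0]/-p[:,2]; y=-p[:,1]/-p[:,2]; r2=x*x+y*y; f=1+c["k1"]*r2
    return np.c_[c["K"][0,0]*x*f+c["K"][0,2],c["K"][1,1]*y*f+c["K"][1,2]]
E
python3 - <<'E'
from h import *
from rig import ctrl
im=np.load("pics/top0.npz")["im"]; d=np.load("pics/top0.npz")["d"]
c=ctrl.get_calibration("top")
for n,uv in dict(g1c=(262,184),g1tip=(301,179),g2c=(243,227),g2tip=(289,232),guideTL=(354,187),guideBR=(427,220),pad=(405,217)).items():
    print(n,onplane(c,uv,20)[0].round(), d[uv[1],uv[0]])
crop=im[160:260,220:460]
cv2.imwrite("pics/topz.png",cv2.cvtColor(cv2.resize(crop,None,fx=3.3,fy=3.3,interpolation=cv2.INTER_CUBIC),cv2.COLOR_RGB2BGR))
im=np.load("pics/scene0.npz")["im"]
crop=im[165:280,220:440]
cv2.imwrite("pics/scz.png",cv2.cvtColor(cv2.resize(crop,None,fx=3.6,fy=3.6,interpolation=cv2.INTER_CUBIC),cv2.COLOR_RGB2BGR))
E
```

```text
g1c [497. 267.  20.] 917.6906
g1tip [512. 175.  20.] 942.94684
g2c [394. 306.  20.] 870.9257
g2tip [385. 198.  20.] 920.0715
guideTL [496.  49.  20.] 922.7609
guideBR [ 422. -122.   20.] 926.5566
pad [428. -71.  20.] 911.9413
```

View pics/topz.png

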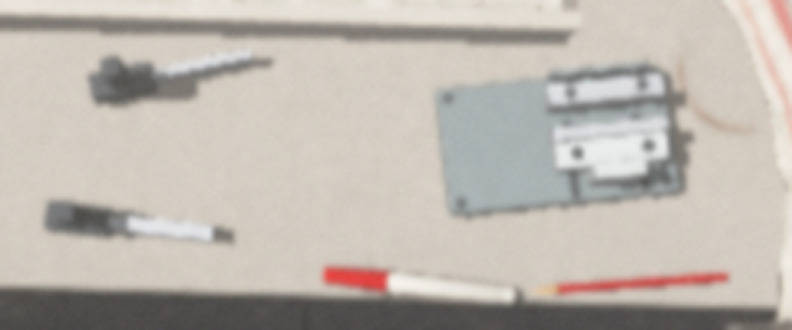

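View pics/scz.png

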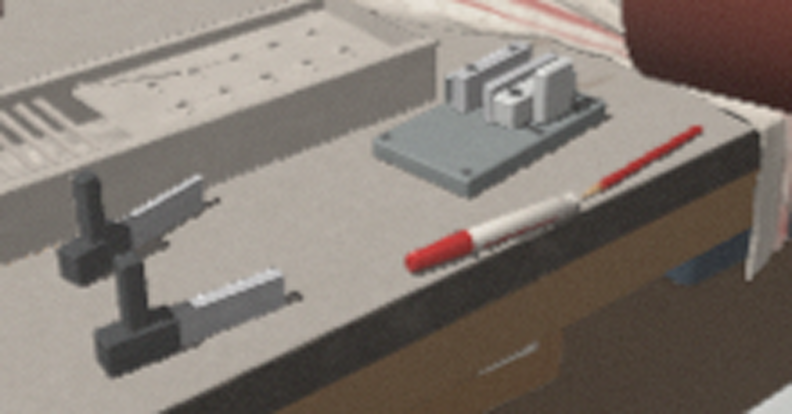

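arm_command:
  increments: "0.034 -0.049 0 0;0.034 -0.049 0 0;0.034 -0.049 0 0;0.034 -0.049 0 0;0.034 -0.049 0 0;0.034 -0.049 0 0;0.034 -0.049 0 0;0.034 -0.049 0 0;0.034 -0.049 0 0;0.034 -0.049 0 0;0 0 0 0.13;0 0 0 0.13"
  fingers: 0

```text
clock: 1.6
ee_pos: [365.4, 10.5, 247.8]
eef_rot: [-0.0, 0.997, 0.071, -0.0]
contact_force: [0.1, -0.7, -1.1]
width: 42.7
```

```bash
python3 - <<'E'
from rig import ctrl
from h import *
s=ctrl.observe();print(s)
c=ctrl.get_calibration("wrist")
im,d=ctrl.grab_frame("wrist")
cv2.imwrite("pics/w1.png",cv2.cvtColor(im,cv2.COLOR_RGB2BGR)); np.savez("pics/w1.npz",im=im,d=d,K=c["K"],k1=c["k1"],xyz=c["xyz"],attitude=c["attitude"])
print(c["xyz"],rot(c["attitude"]).as_matrix())
Rt=rot(s["eef_rot"]); print(Rt.as_matrix().round(3), Rt.inv().apply(c["xyz"]-s["ee_pos"]))
E
```

```text
{'clock': 1.6, 'joints': array([-1.75620413e-01, -6.41925912e-01,  2.16946060e+00, -7.52008655e-05,
        1.61488369e+00,  1.25294840e+00]), 'dq': array([-3.15926775e-02,  5.60031389e-04,  1.14514485e-03,  1.62164982e-03,
       -1.42429724e-04,  1.02877430e+00]), 'joint_torque': array([ 9.53376554e-01, -1.17089975e+01, -3.80090368e+01,  3.60696728e-02,
        8.40406719e-03, -8.55799969e-01]), 'ee_pos': array([365.40395139,  10.49873909, 247.78925132]), 'eef_rot': array([-6.44090054e-05,  9.97472513e-01,  7.10521914e-02, -4.09530174e-04]), 'contact_force': array([ 0.12879003, -0.71606099, -1.12006132]), 'wrist_torque': array([ 0.06723457, -0.00868145, -0.0218361 ]), 'width': 42.67764588318586}
[446.30139117  21.6371965  372.51132478] [[ 1.41766619e-01  9.39161838e-01  3.12853427e-01]
 [-9.89900037e-01  1.34379948e-01  4.51657563e-02]
 [ 3.76727279e-04 -3.16096616e-01  9.48726930e-01]]
[[ 0.99   0.142 -0.001]
 [ 0.142 -0.99   0.   ]
 [-0.001 -0.    -1.   ]] [  81.55867361    0.41754238 -124.78808045]
```

View pics/w1.png

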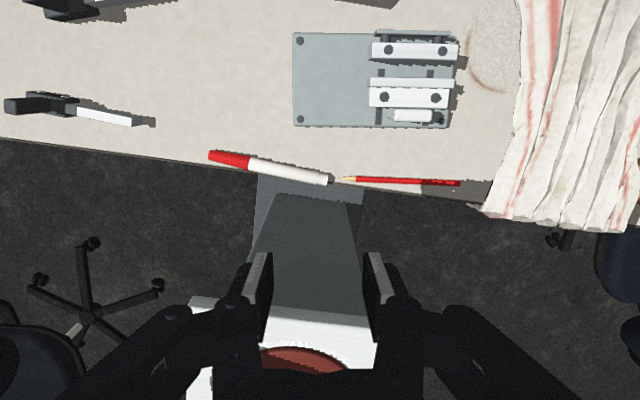

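The wrist view shows the guide at (293–452, 30–128) with the gauges cut off at upper left. I'll shift so the view covers all three.

arm_command:
  increments: "0.03 -0.05 0 0;0.03 -0.05 0 0;0.03 -0.04 0 0;0.02 0 0 0;0 0 0 0;0 0 0 0"

```text
clock: 2.4
ee_pos: [454.1, 162.8, 247.9]
eef_rot: [0.0, 0.997, 0.071, -0.001]
contact_force: [0.2, -0.0, -1.0]
width: 42.9
```

```bash
cat >> h.py <<'E'
def snap(ctrl,name,cam="wrist"):
    c=ctrl.get_calibration(cam); im,d=ctrl.grab_frame(cam)
    cv2.imwrite(f"pics/{name}.png",cv2.cvtColor(im,cv2.COLOR_RGB2BGR)); np.savez(f"pics/{name}.npz",im=im,d=d,**c); return c,im,d
def load(name):
    z=np.load(f"pics/{name}.npz"); return {k:z[k] for k in("K","k1","xyz","attitude")},z["im"],z["d"]
def zoom(name,x0,y0,x1,y1,f):
    c,im,d=load(name); cv2.imwrite(f"pics/{name}z.png",cv2.cvtColor(cv2.resize(im[y0:y1,x0:x1],None,fx=f,fy=f,interpolation=cv2.INTER_CUBIC),cv2.COLOR_RGB2BGR))
E
sed -i 's/float(z/z/' h.py
python3 - <<'E'
from rig import ctrl
from h import *
s=ctrl.observe();print(s["ee_pos"],s["dq"].round(3),s["contact_force"])
snap(ctrl,"w2")
E
```

```text
[454.12999446 162.81683213 247.90256792] [-0.006 -0.014  0.005 -0.    -0.003  0.003] [ 0.19234542 -0.02222936 -0.99912621]
```

View pics/w2.png

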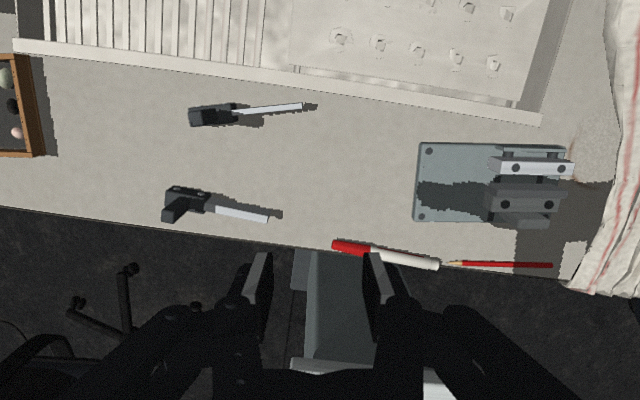

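```bash
python3 - <<'E'
from h import *
zoom("w2",150,85,330,230,4.2)
import shutil; shutil.copy("pics/w2z.png","pics/w2g.png")
zoom("w2",400,125,590,240,4.2)
zoom("w1",280,20,470,140,4.2)
E
```

```text
(no output)
```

View pics/w2g.png

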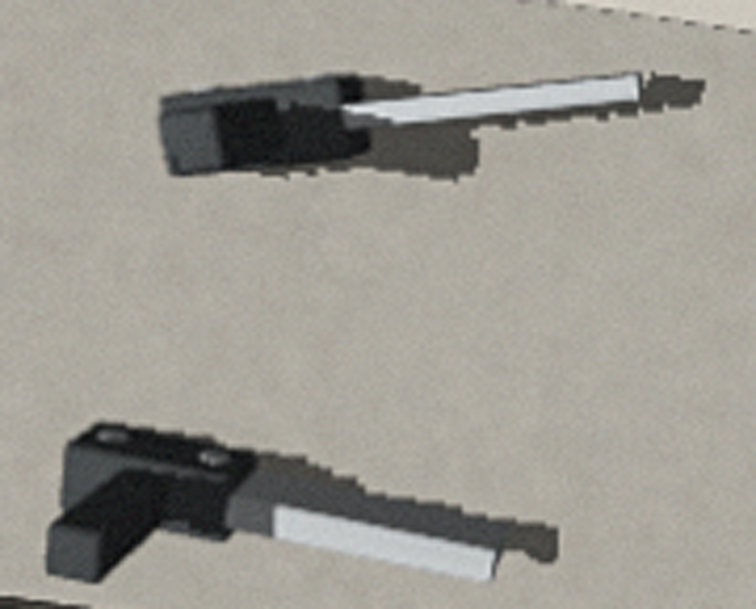

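View pics/w1z.png

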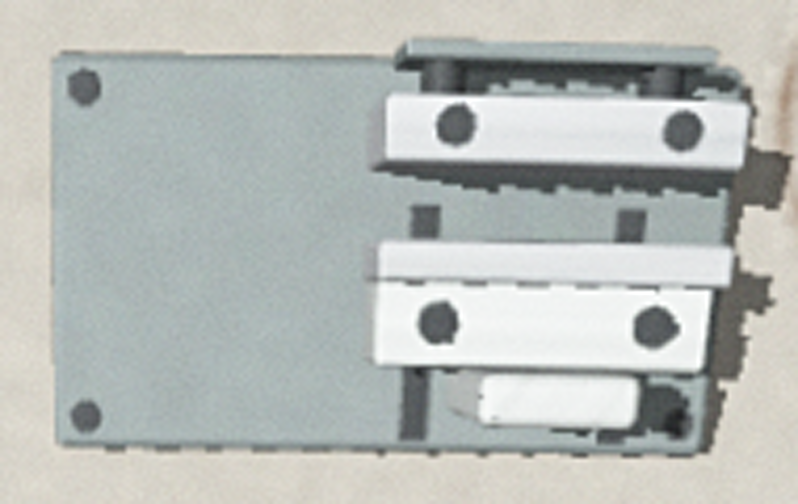

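View pics/w2z.png

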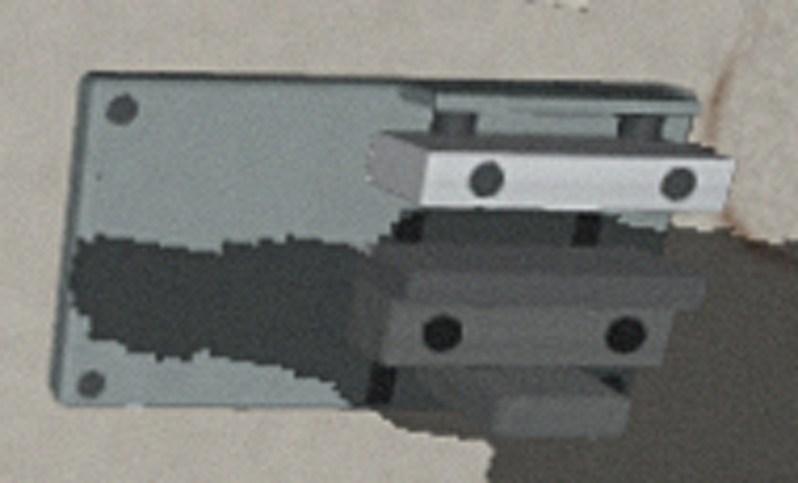

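The upper gauge, centred near (245,113) in w2, has the visibly thinner blade: about 6 px, against 8–9 px for the lower one. I'll fit the guide and gauge poses from corner points.

```bash
cat > fit.py <<'E'
from h import *
from scipy.optimize import least_squares
def fit(c,uv,P):  # P local xyz on bench frame
    uv=np.array(uv,float);P=np.array(P,float)
    W=np.vstack([onplane(c,u,p[2])[0] for u,p in zip(uv,P)])
    def f(q):
        C,S=np.cos(q[2]),np.sin(q[2]); return np.r_[q[0]+C*P[:,0]-S*P[:,1]-W[:,0], q[1]+S*P[:,0]+C*P[:,1]-W[:,1]]
    r=least_squares(f,[450,0,0.1],loss="soft_l1"); return r.x,r.fun.reshape(2,-1).T
E
python3 - <<'E'
from fit import *
Z=lambda L,x0,y0:[(x0+(a+.5)/4.2-.5,y0+(b+.5)/4.2-.5) for a,b in L]
P=[(36,90,16),(-56,90,16),(10,15,46),(10,-65,46),(24,15,46),(24,-65,46)]
c,_,_=load("w1"); uv=Z([(55,53),(60,443),(386,161),(745,167),(388,95),(748,100)],280,20)
q,r=fit(c,uv,P);print(q,r.round(1))
def loc(c,uv,z,q):
    w=onplane(c,uv,z); C,S=np.cos(q[2]),np.sin(q[2]); d=w[:,:2]-q[:2]; return np.c_[C*d[:,0]+S*d[:,1],-S*d[:,0]+C*d[:,1]]
fe=Z([(380,243),(730,246)],280,20); print("fence face",loc(c,fe,46,q))
pb=Z([(482,425),(632,428)],280,20); print("pad top back",loc(c,pb,59,q))
c,_,_=load("w2"); uv=Z([(86,73),(55,404),(424,207),(728,210),(432,153),(733,156)],400,125)
q2,r=fit(c,uv,P);print(q2,r.round(1))
fe=Z([(398,268),(705,272)],400,125); print("fence face",loc(c,fe,46,q2))
pb=Z([(495,430),(625,438)],400,125); print("pad top back",loc(c,pb,59,q2))
# gauge thin: blade top edges z=24, tip corners local (+-3,-95,24); 
uv=Z([(638,74),(638,99)],150,85);w=onplane(c,uv,24);print(w, np.linalg.norm(w[0]-w[1]))
uv=Z([(272,507),(275,540)],150,85);w=onplane(c,uv,24);print(w, np.linalg.norm(w[0]-w[1]))
uv=Z([(430,94),(430,122)],150,85);w=onplane(c,uv,24);print(w, np.linalg.norm(w[0]-w[1]))
uv=Z([(163,112),(220,112),(220,168),(170,174)],150,85);w=onplane(c,uv,69);print(w,w.mean(0))
E
```

```text
[ 4.74198928e+02 -3.95235557e+01  1.37237071e-01] [[ 0.1  1.3]
 [-2.   0.9]
 [ 0.1  0. ]
 [-0.1 -0.7]
 [ 0.7 -0.1]
 [ 0.3 -1.5]]
fence face [[ -7.12815109  15.48213566]
 [ -6.4328107  -62.89374571]]
pad top back [[-45.35548608  -6.97110107]
 [-45.57617741 -40.40461694]]
[ 4.75050111e+02 -3.81504390e+01  1.28445790e-01] [[ 0.2 -1.6]
 [-1.  -0.3]
 [ 0.2  1.4]
 [-0.6  0.6]
 [ 0.9  1. ]
 [ 0.1 -1.5]]
fence face [[ -5.98098367  17.43205136]
 [ -5.63889735 -63.55490142]]
pad top back [[-43.65192831  -8.00986767]
 [-45.57445202 -42.8148218 ]]
[[521.60199014 188.1253194   24.        ]
 [515.80439568 187.37218015  24.        ]] 5.84630826013453
[[398.53539868 270.25058167  24.        ]
 [389.2677853  269.0368217   24.        ]] 9.34675724349438
[[510.01103408 237.33373512  24.        ]
 [503.41397818 236.76032259  24.        ]] 6.621929357082687
[[501.95104059 285.422963    69.        ]
 [503.55802945 273.2461517   69.        ]
 [491.80421941 272.74181508  69.        ]
 [489.08226904 283.49970644  69.        ]] [496.59888962 278.72765906  69.        ]
```

arm_command:
  increments: "0 0 0 -0.096;0.034 -0.05 0 0;0.034 -0.053 0 0;0 0 0.05 0;0 0 0.05 0;0 0 0.043 0;0 0 0 0;0 0 0 0"
  fingers: 0
  squeeze: 50

```text
clock: 3.45
ee_pos: [497.3, 279.0, 107.5]
eef_rot: [-0.0, 0.993, 0.119, 0.001]
contact_force: [1.0, -1.0, 0.9]
width: 42.6
```

```bash
python3 - <<'E'
from rig import ctrl
from h import *
s=ctrl.observe();print(s["ee_pos"],s["eef_rot"],s["contact_force"])
snap(ctrl,"w3"); zoom("w3",200,150,440,350,3)
E
```

```text
[497.26493355 279.04743065 107.51468599] [-3.87453073e-04  9.92912349e-01  1.18839845e-01  1.41690886e-03] [ 0.95501378 -0.97899261  0.87879828]
```

View pics/w3.png

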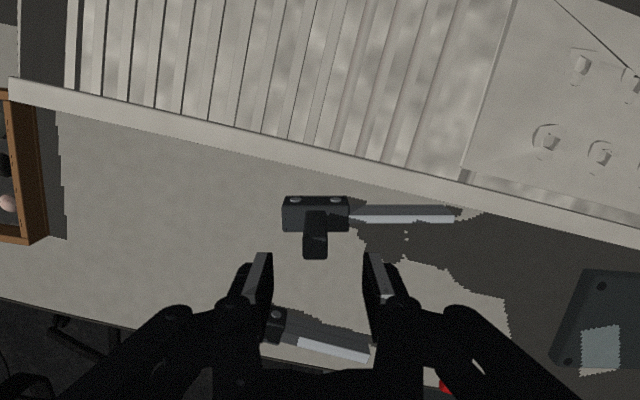

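The wrist view shows the stem top at about (303–327, 233–258), between the fingers at x ≈ 262 and 375, with the blade running level to the right.

```bash
python3 - <<'E'
from fit import *
from rig import ctrl
c,im,d=load("w3")
zoom("w3",260,180,480,280,3.6)
s=ctrl.observe(); print(onplane(c,[(315,246)],69), d[246,315],d[205,430],d[212,430], s["ee_pos"])
print(onplane(c,[(455,207),(455,218),(380,206),(380,218)],24))
E
```

```text
[[498.62575818 280.21604176  69.        ]] 180.90332 242.4802 229.41872 [497.85562992 279.37839776 108.34789501]
[[527.10900021 190.93541301  24.        ]
 [519.68350174 188.05839997  24.        ]
 [515.87609961 240.30247961  24.        ]
 [507.70368166 237.79427927  24.        ]]
```

View pics/w3z.png

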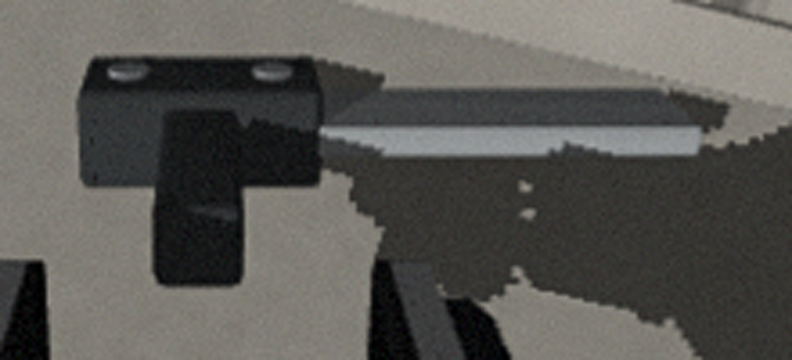

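arm_command:
  increments: "0 0 0.03 0;0 0 0.027 0;0 0 0 0;0 0 0 0"

```text
clock: 4.0
ee_pos: [497.9, 279.7, 50.9]
eef_rot: [-0.001, 0.993, 0.119, 0.002]
contact_force: [-0.2, 0.7, 0.2]
width: 42.8
```

arm_command:
  increments: "0 0 0 0;0 0 0 0;0 0 0 0;0 0 0 0;0 0 0 0"
  fingers: 1
  squeeze: 50

```text
clock: 4.62
ee_pos: [497.5, 279.6, 50.2]
eef_rot: [-0.0, 0.993, 0.119, 0.001]
contact_force: [-0.3, 0.1, 6.7]
width: 13.6
```

arm_command:
  increments: "0 0 -0.025 0;0 0 -0.025 0;0 0 0 0.105;-0.016 0.047 0 0;-0.016 0.047 0 0;-0.016 0.047 0 0;-0.015 0.047 0 0;0 0 0 0;0 0 0 0;0 0 0 0"

```text
clock: 5.88
ee_pos: [458.9, 85.2, 98.2]
eef_rot: [-0.0, 0.998, 0.068, -0.0]
contact_force: [-0.7, -0.4, -0.9]
width: 13.1
```

```bash
python3 - <<'E'
from rig import ctrl
from h import *
s=ctrl.observe();print(s["ee_pos"],s["eef_rot"],s["contact_force"],s["width"])
snap(ctrl,"w4")
E
```

```text
[458.90743967  85.17249571  98.2450834 ] [-1.07614876e-04  9.97714955e-01  6.75636528e-02 -9.67942048e-05] [-0.68972156 -0.36831422 -0.87138376] 13.099930802787071
```

View pics/w4.png

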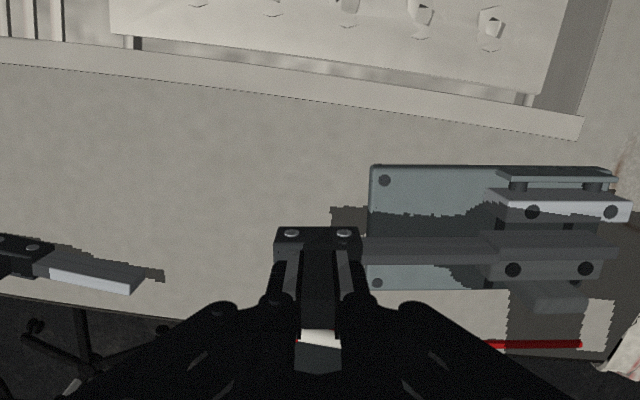

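```bash
python3 - <<'E'
from h import *
c,im,d=load("w4")
x0,y0,x1,y1=350,155,640,320
im=np.clip(255*(im/255.)**0.55,0,255).astype(np.uint8)
cv2.imwrite("pics/w4b.png",cv2.cvtColor(cv2.resize(im[y0:y1,x0:x1],None,fx=2.75,fy=2.75,interpolation=cv2.INTER_CUBIC),cv2.COLOR_RGB2BGR))
E
```

```text
(no output)
```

View pics/w4b.png

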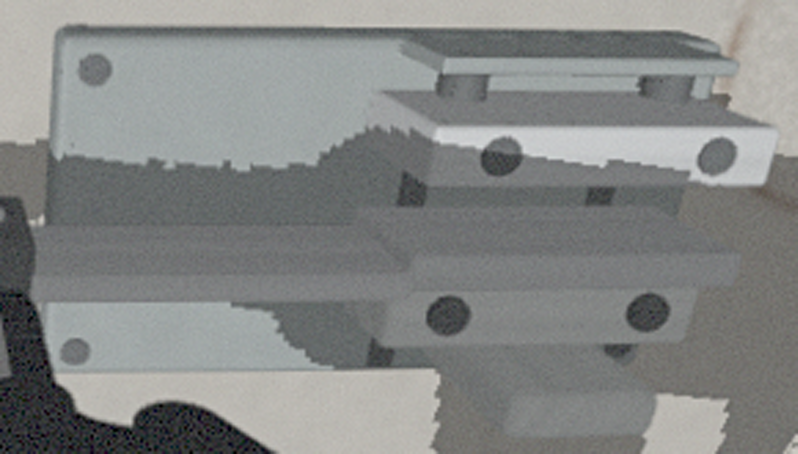

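```bash
python3 - <<'E'
from fit import *
c,im,d=load("w4")
Z=lambda L:[(350+(a+.5)/2.75-.5,155+(b+.5)/2.75-.5) for a,b in L]
P=[(36,90,16),(-56,90,16),(10,15,46),(10,-65,46),(24,15,46),(24,-65,46)]
q,r=fit(c,Z([(57,27),(44,366),(430,186),(772,186),(436,126),(778,127)]),P);print(q,r.round(1))
q=np.array([474.6,-39,.133])
def loc(uv,z,q):
    w=onplane(c,uv,z); C,S=np.cos(q[2]),np.sin(q[2]); e=w[:,:2]-q[:2]; return np.c_[C*e[:,0]+S*e[:,1],-S*e[:,0]+C*e[:,1]]
for z in (70,72): print(loc(Z([(100,276),(100,301),(350,275),(350,300),(405,287)]),z,q).round(1))
print("fence",loc(Z([(405,252),(738,254)]),46,q).round(1), "corners/rail",loc(Z([(57,27),(44,366)]),16,q).round(1),loc(Z([(430,186),(772,186)]),46,q).round(1))
for p in Z([(200,288)]): 
    u,v=map(round,p); dd=d[v,u]; w=c["xyz"]+ray(c,[p])[0]*dd; print("depth pt",w)
from rig import ctrl
s=ctrl.observe(); C,S=np.cos(q[2]),np.sin(q[2]); e=s["ee_pos"][:2]-q[:2]; print("tcp in guide",C*e[0]+S*e[1],-S*e[0]+C*e[1],s["ee_pos"])
E
```

```text
[ 4.75403970e+02 -3.84567996e+01  1.23224097e-01] [[-0.2 -1.1]
 [-2.1  1. ]
 [ 0.2  0.8]
 [-0.2  1. ]
 [ 1.  -0.4]
 [ 0.4 -2. ]]
[[ 2.4 89.4]
 [-2.9 89. ]
 [ 2.3 41.7]
 [-3.  40.8]
 [-0.3 30.5]]
[[ 3.4 89.9]
 [-1.8 89.5]
 [ 3.4 42.8]
 [-1.9 41.9]
 [ 0.8 31.7]]
fence [[ -4.8  17.2]
 [ -6.2 -62.4]] corners/rail [[ 38.1  91.2]
 [-52.3  89.7]] [[ 10.7  14.5]
 [ 10.3 -65.7]]
depth pt [465.49869323  30.97975592  70.89330579]
tcp in guide 0.9488548701541486 125.21553245385424 [458.93586365  85.23552119  98.26118912]
```

arm_command:
  increments: "0.002 0 0.015 0;0 0 0.014 0;0 0 0 0;0 0.02 0 0;0 0.02 0 0;0 0 0 0;0 0 0 0"

```text
clock: 6.8
ee_pos: [466.0, 45.2, 69.2]
eef_rot: [-0.0, 0.998, 0.067, -0.0]
contact_force: [-0.1, -0.0, -0.3]
width: 13.2
```

```bash
python3 - <<'E'
from rig import ctrl
from h import *
s=ctrl.observe();print(s["ee_pos"],s["contact_force"])
c,im,d=snap(ctrl,"w5")
im=np.clip(255*(im/255.)**0.55,0,255).astype(np.uint8)
cv2.imwrite("pics/w5b.png",cv2.cvtColor(cv2.resize(im[150:350,300:600],None,fx=2.6,fy=2.6,interpolation=cv2.INTER_CUBIC),cv2.COLOR_RGB2BGR))
E
```

```text
[466.0041235   45.2417601   69.17363551] [-0.06655009 -0.00436245 -0.34280338]
```

View pics/w5b.png

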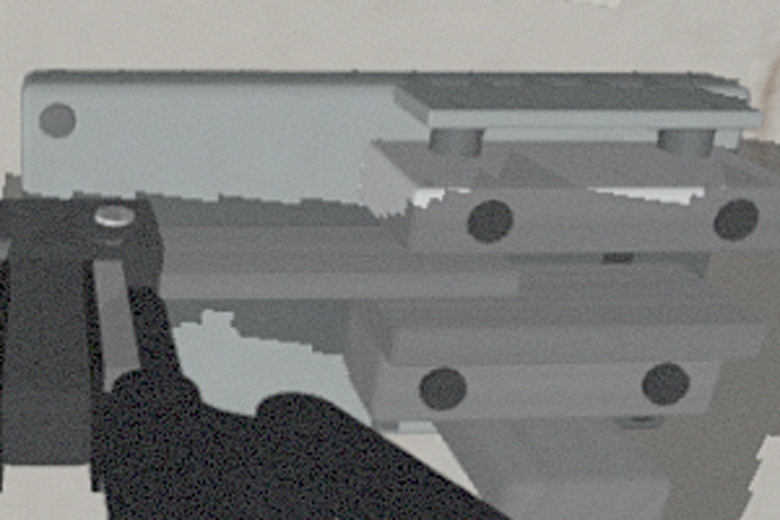

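The blade (zoom y 272–298) lies between the rail edge (y 250) and the fence edge (y 320), with its tip about 25 mm inside.

arm_command:
  increments: "0 0.018 0 0;0 0.018 0 0;0 0 0 0;0 0 0.0015 0;0 0 0.001 0;0 0 0 0;0 0 0 0"

```text
clock: 7.72
ee_pos: [470.9, 9.5, 66.8]
eef_rot: [-0.0, 0.998, 0.067, -0.0]
contact_force: [-0.1, 0.4, -0.5]
width: 13.2
```

```bash
python3 - <<'E'
from rig import ctrl
from h import *
s=ctrl.observe();print(s["ee_pos"],s["contact_force"])
c,im,d=snap(ctrl,"w6")
im=np.clip(255*(im/255.)**0.55,0,255).astype(np.uint8)
cv2.imwrite("pics/w6b.png",cv2.cvtColor(cv2.resize(im[150:350,280:580],None,fx=2.6,fy=2.6,interpolation=cv2.INTER_CUBIC),cv2.COLOR_RGB2BGR))
E
```

```text
[470.92255224   9.50777211  66.75840922] [-0.14406132  0.43057173 -0.46736753]
```

View pics/w6b.png

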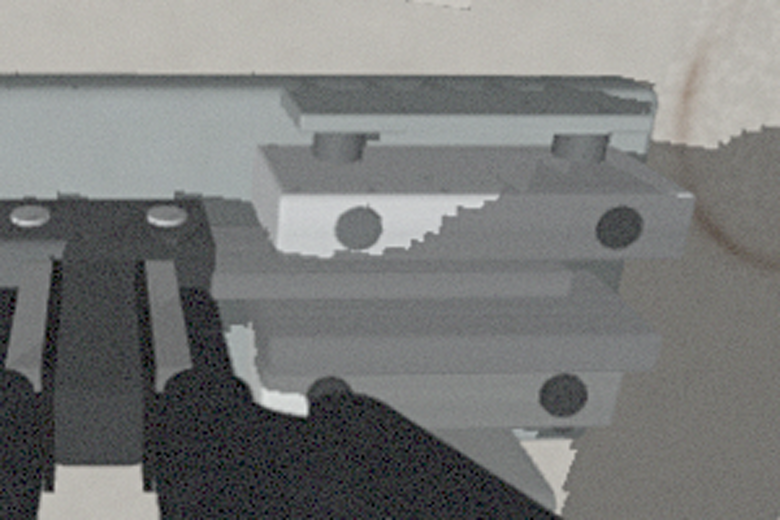

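arm_command:
  increments: "0 0 0.0005 0;0 0 0.0005 0;0 0 0 0;0 0 0 0"

```text
clock: 8.28
ee_pos: [471.1, 9.3, 66.2]
eef_rot: [-0.0, 0.998, 0.067, 0.0]
contact_force: [-2.2, 1.1, 3.1]
width: 13.1
```

arm_command:
  increments: "0 0 0 0;0 0 0 0;0 0 0 0;0 0 0 0"
  fingers: 0.35

```text
clock: 8.78
ee_pos: [471.0, 9.3, 65.7]
eef_rot: [-0.0, 0.998, 0.067, -0.0]
contact_force: [0.6, -0.2, 0.2]
width: 28.0
```

```bash
python3 - <<'E'
from rig import ctrl
from h import *
s=ctrl.observe();print(s["ee_pos"],s["contact_force"],s["width"])
c,im,d=snap(ctrl,"w7")
im=np.clip(255*(im/255.)**0.55,0,255).astype(np.uint8)
cv2.imwrite("pics/w7b.png",cv2.cvtColor(cv2.resize(im[150:350,260:560],None,fx=2.6,fy=2.6,interpolation=cv2.INTER_CUBIC),cv2.COLOR_RGB2BGR))
E
```

```text
[470.96205768   9.26549324  65.72841283] [ 0.56240613 -0.22492275  0.2406169 ] 28.02216714316963
```

View pics/w7b.png

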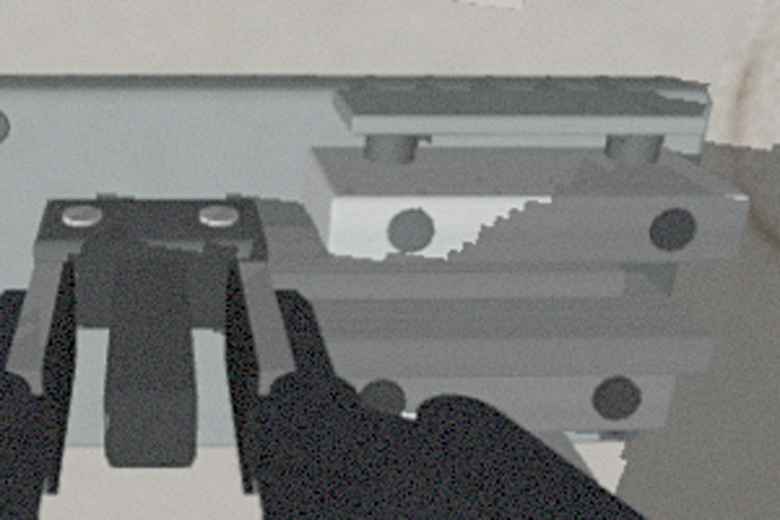

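arm_command:
  increments: "0 0 -0.02 0;0 0 -0.034 0;-0.041 0.036 0 0;-0.042 0.037 0 0;0 0 0.02 0;0 0 0.025 0;0 0 0.025 0;0 0 0 0;0 0 0 0"

```text
clock: 9.95
ee_pos: [399.0, -74.3, 50.7]
eef_rot: [0.0, 0.998, 0.067, 0.001]
contact_force: [-0.2, -0.9, 0.6]
width: 27.6
```

arm_command:
  increments: "0 0 0 0;0 0 0 0;0 0 0 0;0 0 0 0"
  fingers: 1
  squeeze: 50

```text
clock: 10.45
ee_pos: [398.5, -74.2, 50.0]
eef_rot: [0.0, 0.998, 0.067, 0.0]
contact_force: [-0.0, -0.1, 0.8]
width: -0.1
```

```bash
python3 - <<'E'
from rig import ctrl
from h import *
s=ctrl.observe();print(s["ee_pos"],s["contact_force"],s["width"])
c,im,d=snap(ctrl,"w8")
for n in("scene","top"): snap(ctrl,n+"8",n)
im=np.clip(255*(im/255.)**0.55,0,255).astype(np.uint8)
cv2.imwrite("pics/w8b.png",cv2.cvtColor(im,cv2.COLOR_RGB2BGR))
zoom("scene8",300,150,440,240,5)
E
```

```text
[398.53587605 -74.15444015  49.96329579] [-0.04187629 -0.12982113  0.82718849] -0.062001215069584135
```

View pics/w8b.png

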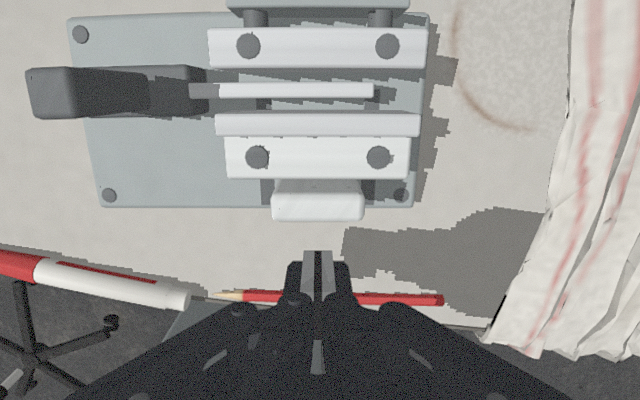

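View pics/scene8z.png

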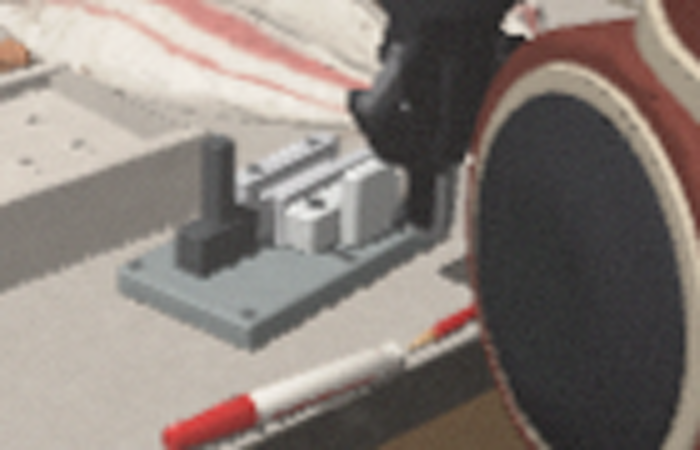

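The gauge stands in the gap (blade at y ≈ 90, x 220–372), and the closed fingers (x ≈ 318) are centred behind the pad (272–365).

arm_command:
  increments: "0.005 0 0 0;0.005 0 0 0;0.005 0 0 0;0.003 0 0 0;0.002 0 0 0;0.001 0 0 0;0 0 0 0;0 0 0 0"

```text
clock: 11.6
ee_pos: [419.2, -71.4, 49.8]
eef_rot: [0.0, 0.998, 0.067, -0.0]
contact_force: [0.2, -0.2, -0.6]
width: 0.1
```

arm_command:
  increments: "0.001 0 0 0;0.001 0 0 0;0.001 0 0 0;0 0 0 0"

```text
clock: 12.1
ee_pos: [421.6, -71.0, 49.6]
eef_rot: [-0.0, 0.998, 0.067, -0.001]
contact_force: [-4.4, -0.7, 2.3]
width: 0.5
```

arm_command:
  increments: "0.001 0 0 0;0.001 0 0 0;0.001 0 0 0;0 0 0 0"

```text
clock: 12.6
ee_pos: [424.8, -70.6, 49.6]
eef_rot: [0.0, 0.998, 0.067, -0.001]
contact_force: [-5.3, -0.8, 2.7]
width: 0.1
```

arm_command:
  increments: "0.001 0 0 0;0.001 0 0 0;0.001 0 0 0;0.001 0 0 0;0 0 0 0"

```text
clock: 13.22
ee_pos: [428.7, -70.0, 49.6]
eef_rot: [-0.0, 0.998, 0.067, -0.001]
contact_force: [-5.5, -1.4, 2.6]
width: -0.4
```

arm_command:
  increments: "0.0005 0 0 0;0.0005 0 0 0;0.0005 0 0 0;0.0005 0 0 0;0 0 0 0"

```text
clock: 13.85
ee_pos: [430.5, -69.8, 49.6]
eef_rot: [0.0, 0.998, 0.067, -0.001]
contact_force: [-5.1, -0.8, 3.3]
width: -0.0
```

```bash
python3 - <<'E'
from rig import ctrl
from h import *
s=ctrl.observe();print(s["ee_pos"],s["contact_force"],s["width"])
c,im,d=snap(ctrl,"w9")
im=np.clip(255*(im/255.)**0.7,0,255).astype(np.uint8)
cv2.imwrite("pics/w9b.png",cv2.cvtColor(cv2.resize(im[0:260,0:480],None,fx=1.66,fy=1.66,interpolation=cv2.INTER_CUBIC),cv2.COLOR_RGB2BGR))
E
```

```text
[430.53228158 -69.831132    49.64184541] [-5.06430008 -0.76325419  3.34639509] -0.006594697486637121
```

View pics/w9b.png

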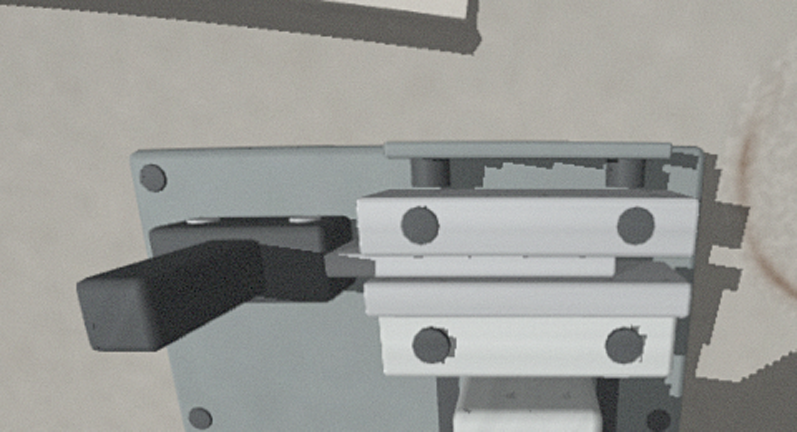

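The gap has nearly closed: the blade (zoom y 257–275) is almost filling it. I'll continue in small steps until the push reaches about 12 N.

arm_command:
  increments: "0.0005 0 0 0;0.0005 0 0 0;0 0 0 0"

```text
clock: 14.28
ee_pos: [431.2, -69.7, 49.7]
eef_rot: [0.0, 0.998, 0.067, -0.001]
contact_force: [-7.7, -1.6, 5.4]
width: -0.1
```

arm_command:
  increments: "0.0005 0 0 0;0.0005 0 0 0;0 0 0 0"

```text
clock: 14.65
ee_pos: [431.9, -69.7, 49.7]
eef_rot: [0.0, 0.998, 0.067, -0.002]
contact_force: [-9.4, -1.2, 6.1]
width: -0.2
```

arm_command:
  increments: "0.0005 0 0 0;0.0005 0 0 0;0 0 0 0"

```text
clock: 15.02
ee_pos: [432.5, -69.6, 49.7]
eef_rot: [0.0, 0.998, 0.067, -0.002]
contact_force: [-10.2, -2.5, 7.3]
width: 0.1
```

arm_command:
  increments: "0 0 0 0;-0.002 0 0 0;-0.01 0 0 0;-0.015 0 0 0;0 0 0 0;0 0 0 0"

```text
clock: 15.78
ee_pos: [407.8, -73.0, 50.1]
eef_rot: [0.0, 0.998, 0.067, 0.001]
contact_force: [0.3, -0.8, -0.2]
width: -0.1
```

```bash
python3 - <<'E'
from rig import ctrl
from h import *
s=ctrl.observe();print(s["ee_pos"],s["contact_force"],s["width"])
c,im,d=snap(ctrl,"w10")
cv2.imwrite("pics/w10b.png",cv2.cvtColor(cv2.resize(im[0:240,20:440],None,fx=1.9,fy=1.9,interpolation=cv2.INTER_CUBIC),cv2.COLOR_RGB2BGR))
E
```

```text
[407.82753055 -73.00732928  50.0591471 ] [ 0.26609535 -0.83435691 -0.16061164] -0.1306640277240942
```

View pics/w10b.png

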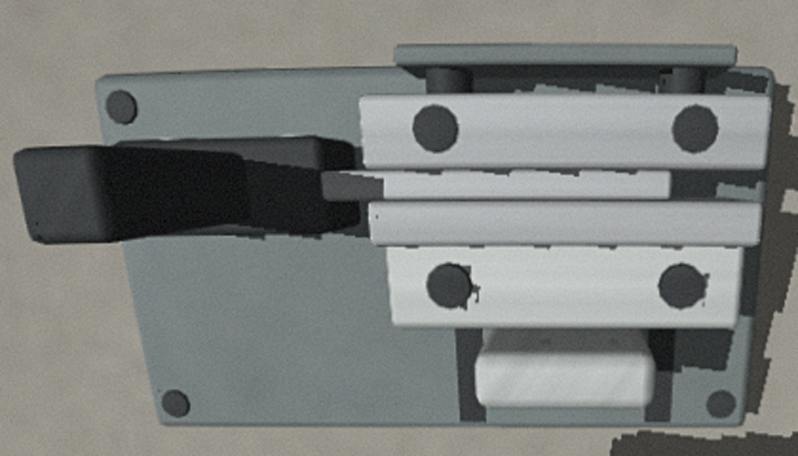

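```bash
python3 - <<'E'
from fit import *
c,im,d=load("w10")
Z=lambda L:[(20+(a+.5)/1.9-.5,(b+.5)/1.9-.5) for a,b in L]
q=np.array([474.8,-38.8,.132])
C,S=np.cos(q[2]),np.sin(q[2])
def loc(uv,z):
    w=onplane(c,uv,z); e=w[:,:2]-q[:2]; return w.round(1),np.c_[C*e[:,0]+S*e[:,1],-S*e[:,0]+C*e[:,1]].round(1)
print("stem top",loc(Z([(15,150),(103,148),(118,241),(32,240)]),85))
print("tip",loc(Z([(668,172),(668,199)]),40)); print("rail",loc(Z([(365,168),(768,168)]),46)); print("fence",loc(Z([(370,203),(758,203)]),46)); print("blade",loc(Z([(400,172),(400,199)]),40))
print("screws n", loc(Z([(97,76),(160,424)]),16))
for g in [(9,49.2)]: print(q[:2]+[C*g[0]-S*g[1],S*g[0]+C*g[1]])
E
```

```text
stem top (array([[4.829e+02, 1.480e+01, 8.500e+01],
       [4.844e+02, 1.500e+00, 8.500e+01],
       [4.717e+02, 1.000e-01, 8.500e+01],
       [4.704e+02, 1.350e+01, 8.500e+01]]), array([[15. , 52. ],
       [14.8, 38.7],
       [ 2.1, 39. ],
       [ 2.5, 52.4]]))
tip (array([[491.8, -83.3,  40. ],
       [486.6, -84.2,  40. ]]), array([[ 11. , -46.3],
       [  5.7, -46.6]]))
rail (array([[ 484.7,  -23.6,   46. ],
       [ 495.2, -101.7,   46. ]]), array([[ 11.8,  13.7],
       [ 12. , -65. ]]))
fence (array([[ 478.2,  -24.9,   46. ],
       [ 488.4, -101.1,   46. ]]), array([[  5.2,  13.3],
       [  5.3, -63.6]]))
blade (array([[484.6, -29. ,  40. ],
       [479.3, -29.4,  40. ]]), array([[11. ,  8.4],
       [ 5.7,  8.8]]))
screws n (array([[497.7,  51.2,  16. ],
       [409.4,  40.2,  16. ]]), array([[ 34.6,  86.2],
       [-54.5,  87. ]]))
[477.2461491   11.15654466]
```

arm_command:
  increments: "0 0 -0.035 0;0 0 -0.04 0;0.04 -0.036 0 0;0.04 -0.037 0 0;0 0 0 0;0 0 0.02 0;0 0 0 0;0 0 0 0"
  fingers: 0.3

```text
clock: 16.82
ee_pos: [476.9, 9.6, 105.1]
eef_rot: [0.0, 0.998, 0.067, 0.0]
contact_force: [-0.3, -1.4, 0.2]
width: 30.1
```

```bash
python3 - <<'E'
from rig import ctrl
from h import *
s=ctrl.observe();print(s["ee_pos"],s["contact_force"],s["width"])
c,im,d=snap(ctrl,"w11")
im=np.clip(255*(im/255.)**0.6,0,255).astype(np.uint8)
cv2.imwrite("pics/w11b.png",cv2.cvtColor(cv2.resize(im[130:370,180:560],None,fx=2.1,fy=2.1,interpolation=cv2.INTER_CUBIC),cv2.COLOR_RGB2BGR))
E
```

```text
[476.89036737   9.59441711 105.09967859] [-0.31618951 -1.37363633  0.19422147] 30.051592178780204
```

View pics/w11b.png

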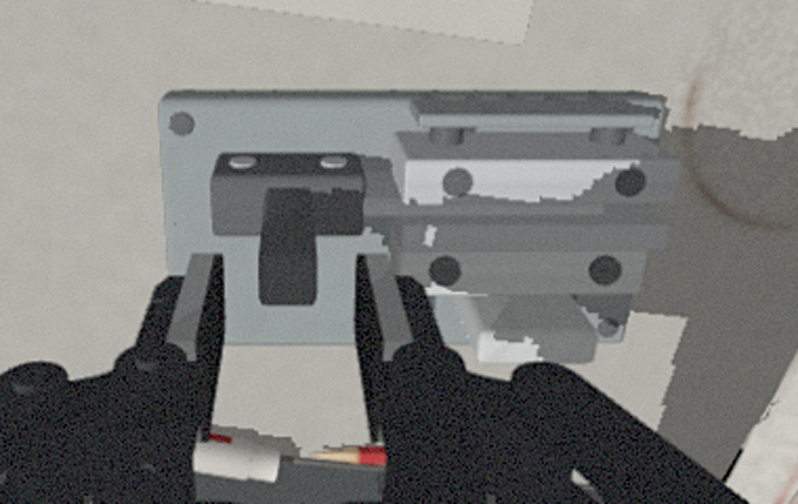

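The stem (zoom x 260–316) is centred between the fingers (222–358).

arm_command:
  increments: "0 0 0.02 0;0 0 0.018 0;0 0 0 0;0 0 0 0"

```text
clock: 17.38
ee_pos: [477.2, 9.9, 67.2]
eef_rot: [0.0, 0.998, 0.067, 0.0]
contact_force: [0.4, 0.3, 0.5]
width: 29.9
```

arm_command:
  increments: "0 0 0 0;0 0 0 0;0 0 0 0;0 0 0 0;0 0 0 0"
  fingers: 1
  squeeze: 50

```text
clock: 18.0
ee_pos: [477.6, 10.0, 67.8]
eef_rot: [0.0, 0.998, 0.067, 0.001]
contact_force: [-1.9, 0.2, 5.7]
width: 12.8
```

arm_command:
  increments: "0 0 -0.0008 0;0 -0.003 0 0;0 -0.004 0 0;0 -0.004 0 0;0 -0.004 0 0;0 -0.004 0 0;0 0 0 0"

```text
clock: 18.88
ee_pos: [474.9, 27.9, 67.9]
eef_rot: [0.002, 0.998, 0.067, 0.001]
contact_force: [0.7, -5.1, 0.9]
width: 13.3
```

arm_command:
  increments: "0 -0.004 0 0;0 -0.004 0 0;0 -0.004 0 0;0 -0.004 0 0;0 -0.004 0 0;0 0 0 0"

```text
clock: 19.62
ee_pos: [472.2, 48.0, 67.8]
eef_rot: [0.001, 0.998, 0.067, 0.001]
contact_force: [1.2, -5.2, 1.0]
width: 13.0
```

```bash
python3 - <<'E'
from rig import ctrl
from h import *
s=ctrl.observe();print(s["ee_pos"],s["contact_force"],s["width"])
c,im,d=snap(ctrl,"w12")
im=np.clip(255*(im/255.)**0.6,0,255).astype(np.uint8)
cv2.imwrite("pics/w12b.png",cv2.cvtColor(cv2.resize(im[130:370,240:620],None,fx=2.1,fy=2.1,interpolation=cv2.INTER_CUBIC),cv2.COLOR_RGB2BGR))
E
```

```text
[472.15947615  47.96000892  67.79679496] [ 1.1749737  -5.20518164  0.95111657] 13.029401214332077
```

View pics/w12b.png

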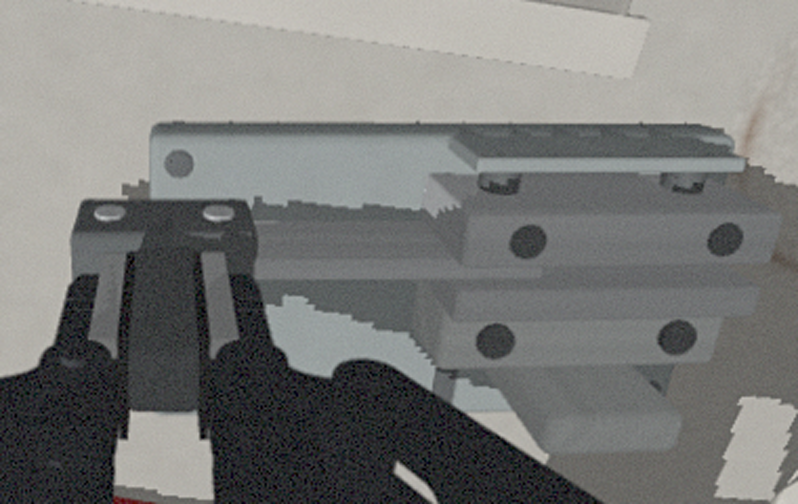

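Drag is 5.2 N against the pull, and the tip is about 20 mm inside the gap. I'll keep drawing it out.

arm_command:
  increments: "0 -0.004 0 0;0 -0.004 0 0;0 -0.004 0 0;0 -0.004 0 0;0 -0.004 0 0;0 -0.004 0 0;0 -0.005 0 0;0 -0.005 0 0;0 -0.005 0 0;0 -0.005 0 0;0 0 0 0"

```text
clock: 21.05
ee_pos: [465.8, 93.1, 67.7]
eef_rot: [-0.001, 0.998, 0.067, -0.0]
contact_force: [-0.5, 0.2, 3.9]
width: 13.6
```

arm_command:
  increments: "0 0 -0.025 0;0.011 -0.044 0 0;0.011 -0.045 0 0;0.01 -0.045 0 0;0 0 0 0;0 0 0.02 0;0 0 0.018 0;0 0 0 0;0 0 0 0"

```text
clock: 22.18
ee_pos: [479.3, 228.9, 54.2]
eef_rot: [0.0, 0.998, 0.067, -0.001]
contact_force: [-0.3, 0.0, -1.0]
width: 12.9
```

arm_command:
  increments: "0 0 0.001 0;0 0 0.001 0;0 0 0 0;0 0 0 0"

```text
clock: 22.68
ee_pos: [479.7, 229.4, 52.7]
eef_rot: [-0.0, 0.998, 0.067, 0.0]
contact_force: [1.1, -0.2, -1.2]
width: 13.4
```

arm_command:
  increments: "0 0 0.0005 0;0 0 0.0005 0;0 0 0 0"

```text
clock: 23.05
ee_pos: [479.6, 229.4, 51.5]
eef_rot: [0.0, 0.998, 0.067, -0.0]
contact_force: [-0.3, 0.3, -1.5]
width: 13.5
```

arm_command:
  increments: "0 0 0.0005 0;0 0 0.0005 0;0 0 0 0"

```text
clock: 23.42
ee_pos: [479.9, 229.4, 51.4]
eef_rot: [0.0, 0.998, 0.067, -0.0]
contact_force: [-1.8, -1.7, 4.3]
width: 12.9
```

Contact with the bench. I'll release and retreat upward.

arm_command:
  increments: "0 0 0 0;0 0 0 0;0 0 0 0;0 0 0 0"
  fingers: 0.2

```text
clock: 23.92
ee_pos: [479.6, 229.4, 50.5]
eef_rot: [0.0, 0.998, 0.067, -0.0]
contact_force: [0.5, -0.5, 0.0]
width: 34.4
```

arm_command:
  increments: "0 0 -0.02 0;0 0 -0.04 0;0 0 -0.06 0;-0.03 0.05 -0.02 0;-0.03 0.05 0 0;-0.02 0.03 0 0;0 0 0 0;0 0 0 0"

```text
clock: 24.92
ee_pos: [418.0, 90.1, 190.8]
eef_rot: [-0.0, 0.998, 0.067, 0.0]
contact_force: [0.6, 0.2, -0.0]
width: 34.3
```

```bash
python3 - <<'E'
from rig import ctrl
from h import *
s=ctrl.observe();print(s["clock"],s["ee_pos"],s["contact_force"],s["width"])
c,im,d=snap(ctrl,"w13"); snap(ctrl,"scene13","scene"); zoom("scene13",200,150,440,280,3.3)
im=np.clip(255*(im/255.)**0.7,0,255).astype(np.uint8)
cv2.imwrite("pics/w13b.png",cv2.cvtColor(im,cv2.COLOR_RGB2BGR))
E
```

```text
24.925 [418.01238382  90.12428874 190.78621475] [ 0.61919491  0.24916136 -0.01243226] 34.33415955594334
```

View pics/w13b.png

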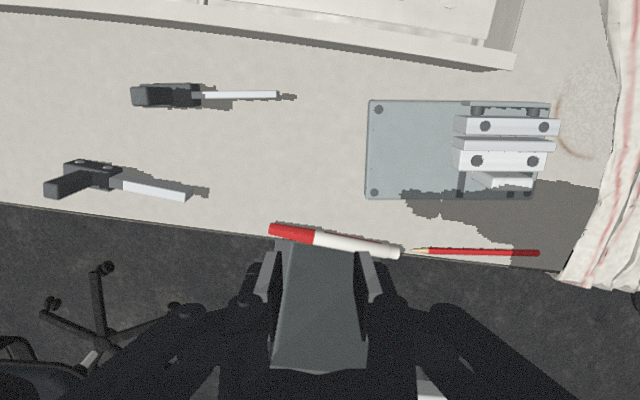

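View pics/scene13z.png

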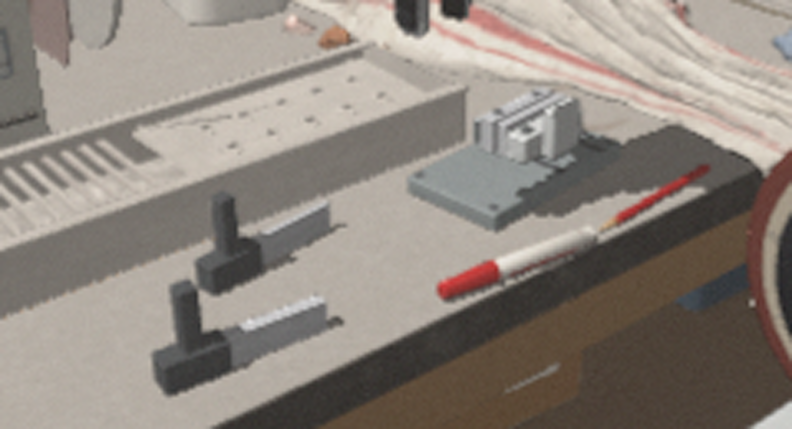

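The thin gauge stands upright on the bench (w13: 130–278, 83–107), and the thick gauge and pens look unmoved. One check of the gap remains.

arm_command:
  increments: "0 0.05 0 0;0 0.05 0 0;-0.03 0.02 0 0;0 0 0 0;0 0 0 0"

```text
clock: 25.65
ee_pos: [404.6, -32.4, 190.6]
eef_rot: [-0.0, 0.998, 0.067, 0.0]
contact_force: [0.2, -0.3, -0.3]
width: 34.5
```

```bash
python3 - <<'E'
from rig import ctrl
from h import *
s=ctrl.observe();print(s["clock"],s["ee_pos"],s["contact_force"])
c,im,d=snap(ctrl,"w14")
q=np.array([474.8,-38.8,.132]);C,S=np.cos(q[2]),np.sin(q[2])
P=[(q[0]+C*x-S*y,q[1]+S*x+C*y,z) for x,y,z in[(10,15,46),(10,-65,46),(36,90,16)]]
p=proj(c,P);print(p)
x0,y0=int(p[:2,0].min())-15,int(p[:2,1].mean())-30
cv2.imwrite("pics/w14b.png",cv2.cvtColor(cv2.resize(im[max(y0,0):y0+75,x0:x0+130],None,fx=6,fy=6,interpolation=cv2.INTER_CUBIC),cv2.COLOR_RGB2BGR)); print(x0,y0)
E
```

```text
25.65 [404.55458486 -32.42223908 190.64378441] [ 0.19016384 -0.33925331 -0.27395816]
[[317.79717945  94.74575852]
 [420.3767471   95.63549793]
 [228.92273193  62.64178287]]
302 65
```

View pics/w14b.png

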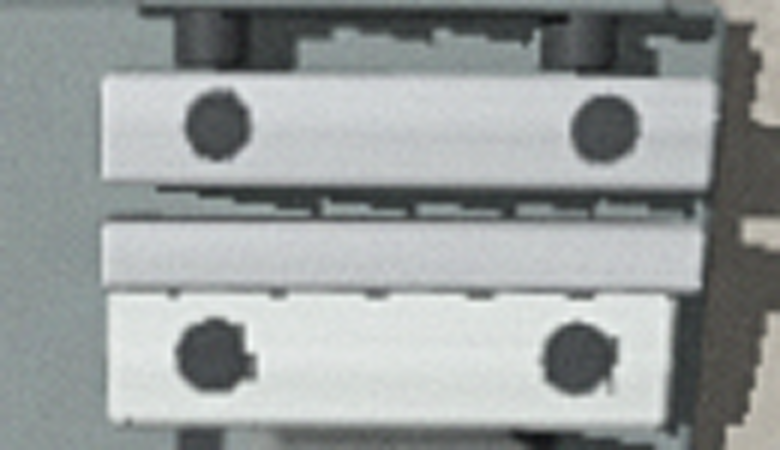

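The remaining gap (rail edge at zoom y ≈ 187, fence edge at y ≈ 221) is about 5.6 px at 0.78 mm/px, so about 4.4 mm. That is within 3.0–6.2 mm, so I'll hand in.

```bash
python3 - <<'E'
from rig import ctrl
print(ctrl.hand_in()); print(ctrl.observe()["clock"])
E
```

```text
the job is handed in; nothing more can be done
None
the job is handed in; nothing more can be done
```

I set the slab guide with the thin gauge and handed the job in at about 25.7 s; no verdict was reported.

- **Placing:** I stood the thin gauge on the guide's base with its blade about 58–60 mm inside the wide gap (about 16 mm) and let go of it.
- **Nip:** I pushed the fence up to about 10.5 N. That is a little under the 12 N guideline; I stopped there because the force and travel suggested a gap of about 4 mm.
- **Drawing out:** The blade dragged steadily at about 5 N all the way out.
- **Standing it back:** I stood the gauge on the bench, clear of the guide.

**Last checks:**
- The gap measured about 4.4 mm in the wrist picture, inside the 3.0–6.2 mm band. That reading rests on about 6 pixels, so it is good to roughly 1 mm.
- The thin gauge looked upright in two views.
- By eye, the thick gauge and pens had not moved.
- The gripper was well clear, with about 0 N of contact force.
- The only disagreement was about 3 mm between two picture estimates of the stem's position along the gap. The jaws closed on the stem without trouble.

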